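# Dispense one chocolate block and nudge it beside the mug that lacks one

## Task

Two mugs are being set out for hot chocolate, and only one of them has its foil-wrapped chocolate block beside it. Press the plunger of the block dispenser all the way down once and let it spring back, so that a single block comes out onto the board, then nudge that block across the board with the fingertips until it lies flat close beside the mug that has none, no more than about 3 cm from its side. Do not pick up, pinch or press down hard on the block, and leave both mugs, the block already laid out and the teaspoon where they are.

Things in the scene. Friction and masses are not known exactly. Their poses are not given: they have to be found in the camera images.
- dispenser: White dispenser, fixed on the board that covers the hob (board top z = 0.060). Base x -22 to +118 mm, 50 mm wide, 26 mm high. Origin: on the board under the clear open-topped square magazine (46 mm wide, top 68 mm above the board) that holds four stacked blocks; x runs from the outlet to the back, z up. Tower (radius 19 mm, 60 mm high) with the plunger at x = +60 mm.
- outlet (a point): Middle of the 4 mm high lip at the foot of the magazine's front (dispenser x = -22 mm). A full press drives a blade, geared to the plunger, that pushes the lowest block out along the dispenser's -x until its centre is about 80 to 87 mm from the dispenser's origin, flat on the board. When the plunger is let go the blade goes back and the next block drops; a second press would push it out too.
- plunger (a joint): Travel of the plunger, m: 0 = up, 0.030 = fully down. A spring resists with about 5 N at the start and 8 N at the bottom (plus 1 to 3 N of friction) and lifts it again within half a second when it is let go.
- plunger_top (a point): Centre of the top of the black mushroom-shaped plunger head, 38 mm in diameter, 100 mm above the board when up (moves with the plunger); it is pressed straight down 30 mm.
- choc_bottom: The lowest block in the magazine, the one that comes out: foil-wrapped chocolate with a card-brown band, 32 x 32 x 14 mm, about 18 g. Origin: centre of its underside; z up. All the blocks look the same.
- choc_second: The next block in the magazine, same size and origin; it must stay in the magazine.
- choc_served: The block already laid out beside the served mug, same size and origin.
- mug_waiting_foot (a point): Centre of the foot (on the board) of the round cup of the mug that has no block yet. Both mugs are alike: white with stripes, cup radius 41 mm, 100 mm high, 0.3 kg, handle reaching to 75 mm from the axis, roughly away from the robot. One stands left, one right of the dispenser; either may be this one.
- mug_served_foot (a point): The same point of the mug that already has a block beside it (block's centre 72 to 77 mm from this point, on the side away from the handle).
- teaspoon: Steel teaspoon lying on the board on the robot's side of the board, 130 x 27 x 11 mm, along its x axis; origin: centre of its underside. Leave it.
- spoon_rest: Shallow enamel spoon rest nearest the robot, 97 x 163 x 17 mm, fixed; origin: centre of its underside.

How it is judged (in metres and radians):
On the way, in this order (a step that is already met when the one before it is completed fails the run):
1. the plunger is pressed fully down (value of joint plunger above 0.027 m), for 0.05 s.
2. the plunger is up again, one block lies outside the dispenser and the next has dropped into its place (value of joint plunger below 0.004 m and x of choc_bottom in the frame of dispenser below -0.045 m and z of choc_second in the frame of dispenser below 0.008 m), for 0.2 s.
At the end, for the whole second after the job is handed in: The ejected block lies flat and still on the board, its centre within 97 mm of the axis of the waiting mug (a gap of up to about 3 to 4 cm); the plunger is up, the next block is in the magazine; both mugs stand upright within 2 cm of where they were, and so does the block that was already laid out (horizontal distance between choc_bottom and mug_waiting_foot below 0.097 m and height (world z) of choc_bottom between 0.056 and 0.064 m and angle between choc_bottom's own z axis and vertical below 0.15 rad and linear speed of choc_bottom below 0.01 m/s and value of joint plunger below 0.004 m and horizontal distance between choc_second and dispenser below 0.01 m and distance of each of mug_waiting_foot, mug_served_foot, choc_served from where it was at the start of the episode below 0.02 m and angle between each of mug_waiting_foot, mug_served_foot's own z axis and vertical below 0.1 rad); the robot touches nothing.
It fails at once if the ejected block is lifted (more than 2 cm) (height (world z) of choc_bottom above 0.082 m).
It fails at once if the block is pinched or pressed hard (over 25 N) (contact force between the fingers and choc_bottom above 25 N).
It fails at once if a second block comes out (x of choc_second in the frame of dispenser below -0.012 m).
It fails at once if a mug is shoved (2 cm) or tipped (distance of any of mug_waiting_foot, mug_served_foot from where it was at the start of the episode above 0.02 m or angle between any of mug_waiting_foot, mug_served_foot's own z axis and vertical above 0.3 rad).
It fails at once if the block already laid out or the teaspoon is moved (2 cm) (distance of any of choc_served, teaspoon from where it was at the start of the episode above 0.02 m).
It also fails if it takes over 48 s, if anything falls off the work surface, if the arm or the gripper's body presses on something with over 40 N, if the wrist force passes 120 N, or if a joint passes its speed limit or range.

## Robot

A 6-joint arm with a two-finger parallel gripper is mounted at the origin on a cart in front of the work surface, level with it; the furniture and walls round the work are solid. World frame = base frame: x ahead of the robot, y to its left, z up, the work surface at z = 0. Lengths are in mm, angles in rad, forces in N, time in s.
With the tool pointing down it reaches from about 275 to 850 mm from the base axis. Payload 5.2 kg.
Tool frame: the origin (TCP) lies at the very end of the fingers, on their centre line; the grasp point (between the pads) lies 19 mm behind it (manip.hold_point_z is the distance from the TCP to the grasp point, in mm); z points along the fingers, y is the line along which they close (so a half turn about z gives the same grasp; the last joint's range is limited). The gripper opens to 85 mm and grips with 20 to 120 N. Pads are 22 mm wide; open, the fingers measure 114 mm over their backs; the gripper's body (76 mm by 85 mm) begins 54 mm behind the grasp point. The pads swing forward as they close: fully open they stand 13 mm farther back than shut.
Start: joints at [0.946, 0.259, 1.535, -0, 1.348, -0.203], TCP at [225.151, 501.809, 231.31] pointing down, gripper open.
Joint ranges: [-3.14, 3.14], [-0.91, 2.08], [0.19, 2.58], [-1.22, 4.36], [0.22, 2.71], [-3.12, 3.12]. Speed limits (rad/s): [2.57, 2.57, 3.14, 3.14, 3.14, 3.14].

## Interface

Orientations are given as [roll, pitch, yaw] about the fixed x, y, z axes, in that order (R = Rz(yaw) Ry(pitch) Rx(roll)).
In Python, from bench import manip gives the robot as it stands.
- The arm moves only by the tool arm_command, never from a script. Its argument "increments" is one flat list of numbers, 7 for each row, row after row: the shift along the world's x, y, z in mm, then the turn, a rotation vector about the world's x, y, z in degrees, then the opening, from 0 (shut) to 1 (fully open). A call has 1 to 12 rows; each row shifts and turns the commanded pose from where the row before left it; what a row does not reach is not made up. A row lasts 1/8 s, in which the tool goes at most 62.5 mm and 10.7 degrees, less where a joint would pass 70% of its speed; a pose out of reach is approached as far as the arm can. A call with a gripper value outside its range is refused whole. The fingers move at their own pace and stop on an object; "newtons" is the grip in N (left out, the last holds). Time passes only in rows, so rows that do not move let the fingers close. It gives the time, the measured TCP pose, the force, the opening and the grip force at its end, in the units of the state.
- manip.get_obs(): the state, without advancing time (a new reading comes with each control period).
- manip.snapshot(name): name is "scene" or "top"; returns a dict with "image" (420x560x3 uint8, red, green, blue), "vfov" (degrees; the focal length in pixels is half the picture's height over the tangent of half this angle, whatever the lens; pixels are square), "cx", "cy" (the principal point, pixels), "extrinsics" (4x4, takes a point from camera to world coordinates). Camera axes: x right, y down, z forward; pixel columns grow to the right and rows downward; lengths in mm; the calibration is good to about 2 mm. A picture is of the moment at which its call begins. There is no depth.
- manip.finish_job(): hands the job in; it is judged then, once.
Trained networks look in a picture, given as the dict that the camera call returned (one of the last four; its "shot" number tells which), for a name from the list of things; names that differ only in an ending like _2 or _b are one class to them, and where a whole thing is asked for, a point or a joint stands for the part that bears it (a point fixed in the world has none). Each returns a list of dicts, best first, with "conf" (0 to 1); they miss things now and then, are a little off and sometimes report something else, mostly with a low value. They report only what shows in the picture. A call takes as long as a camera call.
- manip.look_for(picture, query): "box" ([left, top, right, bottom] in pixels, round what is visible of it).
- manip.landmark_of(picture, query): "pixel" ([column, row] in pixels: a listed point, or the origin of a listed thing).
The state is a dict: "clock": time; "joint_positions": joint angles; "joint_velocities": joint speeds; "joint_torque": joint torques, N m; "tool_pos": TCP position; "tcp_rot": TCP orientation; "contact_force": force on the tool from outside, world axes, zero at the start; "wrist_torque": the same for the moment, N m; "gripper_width": finger opening in mm; "finger_force": force on a finger pad.
Only numpy, scipy, OpenCV 4.12 (cv2) and the standard library are available. Lean on these libraries where they do the work, as an engineer would, in place of code of your own. Each camera call takes 0.05 s, during which the arm holds its last target. There are 200 camera calls.

## Working session

There is one attempt and no reset: what is moved stays moved. The work goes in short steps, Python scripts to look and compute and a tool call to move; the robot and the scene stay as the last step left them, time stands still between calls to the robot, and variables do not carry over. Pictures are saved under pics/ and viewed, at most 10 in all, crops included, and the job is handed in when it is done.

Besides the shell and the picture viewer there is one more tool, called after "Request:" by a JSON object that holds its "api" and its "payload". arm_command: Moves the arm, as the interface text tells. Its arguments: {"type":"object","properties":{"increments":{"type":"array"},"newtons":{"type":"number"}},"required":["increments"]}

```bash
mkdir -p pics
cat > h.py <<'E'
import numpy as np, cv2
from bench import manip
def ray(p,px,z):
    f=p["image"].shape[0]/2/np.tan(np.radians(p["vfov"])/2)
    E=np.array(p["extrinsics"]); d=E[:3,:3]@np.array([(px[0]-p["cx"])/f,(px[1]-p["cy"])/f,1]); o=E[:3,3]
    return o+d*(z-o[2])/d[2]
def save(p,n): cv2.imwrite(f"pics/{n}.png",cv2.cvtColor(p["image"],cv2.COLOR_RGB2BGR))
E
python3 - <<'E'
from h import *
for c in ["scene","top"]:
    p=manip.snapshot(c); save(p,c+"0")
    print(c,np.round(np.array(p["extrinsics"])[:3,3]),p["vfov"])
    for q,z in [("dispenser",60),("outlet",64),("plunger_top",160),("mug_waiting_foot",60),("mug_served_foot",60),("choc_served",60),("teaspoon",60),("spoon_rest",0)]:
        for r in manip.landmark_of(p,q)[:3]: print(q,round(r["conf"],2),np.round(r["pixel"]),np.round(ray(p,r["pixel"],z)[:2]))
print(manip.get_obs())
E
```

```text
scene [-67. 584. 506.] 50.80986693518872
dispenser 0.55 [238. 236.] [612. 126.]
outlet 0.96 [246. 238.] [587. 123.]
plunger_top 0.46 [219. 189.] [649. 142.]
mug_served_foot 0.96 [334. 215.] [546. -95.]
mug_served_foot 0.35 [362. 222.] [ 482. -116.]
choc_served 0.43 [366. 219.] [ 485. -133.]
teaspoon 0.55 [351. 252.] [410.   2.]
spoon_rest 0.9 [306. 290.] [439.  93.]
spoon_rest 0.19 [352. 254.] [469. -73.]
top [ 463.  102. 1004.] 51.3657425973773
outlet 0.82 [273. 191.] [581. 120.]
outlet 0.21 [373. 205.] [550. -97.]
plunger_top 0.81 [264. 142.] [666. 135.]
mug_waiting_foot 0.63 [186. 214.] [533. 307.]
mug_served_foot 0.72 [372. 206.] [549. -96.]
choc_served 0.48 [385. 234.] [ 486. -122.]
teaspoon 0.8 [329. 269.] [413.  -0.]
teaspoon 0.67 [386. 234.] [ 487. -125.]
spoon_rest 0.92 [264. 285.] [375. 142.]
spoon_rest 0.42 [270. 183.] [608. 128.]
{'clock': 0.9, 'joint_positions': array([ 9.46154230e-01,  2.58571067e-01,  1.53498732e+00,  1.15867560e-06,
        1.34802187e+00, -2.02790821e-01]), 'joint_velocities': array([ 0.00047006, -0.00090072, -0.00039552,  0.00169202, -0.00136865,
       -0.00092501]), 'joint_torque': array([ 6.62797424e-05, -4.45909631e+01, -2.90891451e+01, -5.21633119e-04,
        7.26713024e-04, -1.03183041e-05]), 'tool_pos': array([225.1730334 , 501.79729865, 231.33042265]), 'tcp_rot': array([3.14158028e+00, 1.38968420e-06, 2.71974112e+00]), 'contact_force': array([-0.61252581, -0.42495904, -0.46746682]), 'wrist_torque': array([-0.00668971,  0.02111325, -0.03274842]), 'finger_force': 0.0, 'gripper_width': 85.5028732071749}
```

View pics/top0.png

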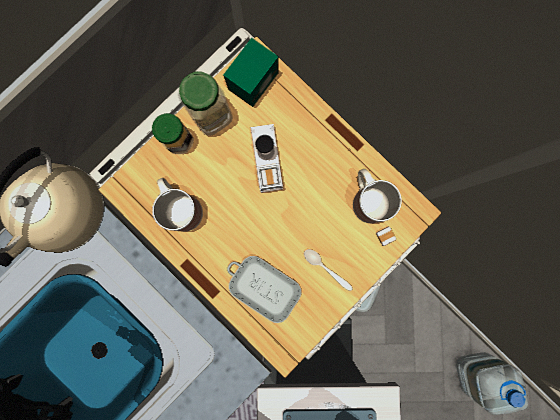

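View pics/scene0.png

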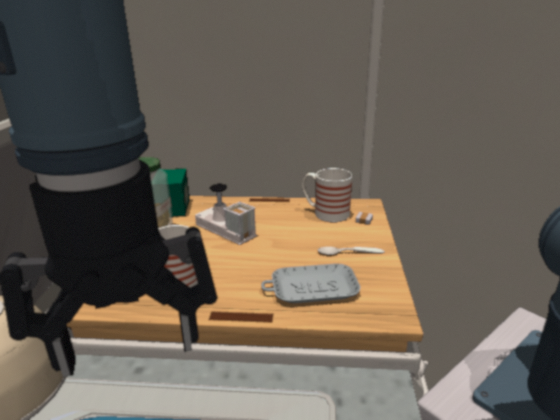

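The waiting mug is the left one, at pixel (174,211) in the top view with no block beside it. The served block is at (386,236) beside the right mug, at (378,202). The dispenser outlet is at (271,191) and the plunger at (264,143), which fits the networks' output: 86 mm apart against 82 expected. Next I close the fingers and move above the plunger.

Request:
{"api": "arm_command", "payload": {"increments": [36, -30, 0, 0, 0, -4.65, 0, 36, -30, 0, 0, 0, -4.65, 0, 36, -30, 0, 0, 0, -4.65, 0, 36, -30, 0, 0, 0, -4.65, 0, 36, -30, 0, 0, 0, -4.65, 0, 36, -30, 0, 0, 0, -4.65, 0, 36, -30, 0, 0, 0, -4.65, 0, 36, -30, 0, 0, 0, -4.65, 0, 36, -30, 0, 0, 0, -4.65, 0, 36, -30, 0, 0, 0, -4.65, 0, 36, -30, 0, 0, 0, -4.65, 0, 36, -30, 0, 0, 0, -4.65, 0], "newtons": 20}}

```text
clock: 2.4
tool_pos: [658.2, 140.7, 231.2]
tcp_rot: [3.142, -0.0, 1.743]
contact_force: [0.9, 0.2, 0.5]
gripper_width: -0.1
finger_force: 0.0
```

Run:
```python
from h import *
p=manip.snapshot("scene"); save(p,"scene1")
for q,z in [("outlet",64),("plunger_top",160),("mug_waiting_foot",60),("mug_served_foot",60)]:
    for r in manip.landmark_of(p,q)[:3]: print(q,round(r["conf"],2),np.round(r["pixel"]),np.round(ray(p,r["pixel"],z)[:2]))
o=manip.get_obs(); print({k:np.round(o[k],2) for k in ("clock","tool_pos","tcp_rot","joint_positions","contact_force")})
```

```text
outlet 0.85 [248. 236.] [593. 113.]
plunger_top 0.65 [217. 186.] [664. 136.]
mug_waiting_foot 0.67 [174. 288.] [537. 318.]
mug_served_foot 0.75 [334. 217.] [540. -89.]
{'clock': np.float64(2.65), 'tool_pos': array([656.74, 141.92, 230.84]), 'tcp_rot': array([-3.14, -0.  ,  1.75]), 'joint_positions': array([ 0.05,  0.48,  1.21,  0.  ,  1.45, -0.13]), 'contact_force': array([-0.04,  0.87,  0.03])}
```

View pics/scene1.png

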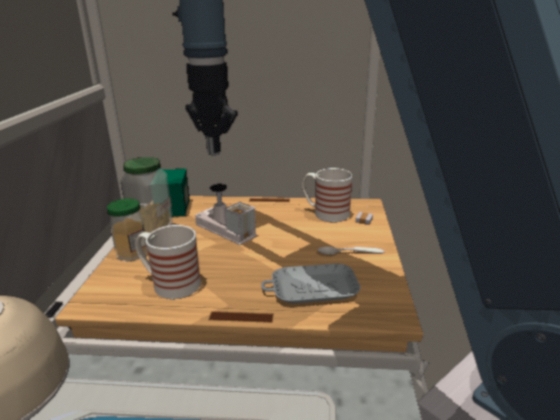

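The plunger head is at (218,187) with the fingertip just above it, at (214,150). The waiting mug is at (174,260). Both views put the plunger near (665,136), so I descend now.

Request:
{"api": "arm_command", "payload": {"increments": [8, -6, -26, 0, 0, 0, 0, 0, 0, -25, 0, 0, 0, 0, 0, 0, -15, 0, 0, 0, 0, 0, 0, -8, 0, 0, 0, 0, 0, 0, -4, 0, 0, 0, 0, 0, 0, 0, 0, 0, 0, 0]}}

```text
clock: 3.4
tool_pos: [664.6, 136.8, 154.9]
tcp_rot: [3.141, -0.0, 1.747]
contact_force: [-2.5, 0.4, 4.7]
gripper_width: 0.3
finger_force: 2.5
```

Request:
{"api": "arm_command", "payload": {"increments": [0, 0, -8, 0, 0, 0, 0, 0, 0, -8, 0, 0, 0, 0, 0, 0, -5, 0, 0, 0, 0, 0, 0, -3, 0, 0, 0, 0, 0, 0, 0, 0, 0, 0, 0]}}

```text
clock: 4.03
tool_pos: [665.2, 136.7, 131.7]
tcp_rot: [3.139, -0.0, 1.747]
contact_force: [-3.1, 0.6, 7.2]
gripper_width: -0.2
finger_force: 3.7
```

Request:
{"api": "arm_command", "payload": {"increments": [0, 0, -2, 0, 0, 0, 0, 0, 0, -1, 0, 0, 0, 0, 0, 0, 0, 0, 0, 0, 0, 0, 0, 0, 0, 0, 0, 0]}}

```text
clock: 4.53
tool_pos: [665.3, 136.7, 129.9]
tcp_rot: [3.139, -0.0, 1.747]
contact_force: [-4.6, 1.3, 11.4]
gripper_width: -0.3
finger_force: 6.0
```

Request:
{"api": "arm_command", "payload": {"increments": [0, 0, -1, 0, 0, 0, 0, 0, 0, -1, 0, 0, 0, 0, 0, 0, 0, 0, 0, 0, 0]}}

```text
clock: 4.9
tool_pos: [665.4, 136.7, 129.8]
tcp_rot: [3.137, 0.0, 1.747]
contact_force: [-9.1, 0.6, 20.4]
gripper_width: 0.1
finger_force: 10.3
```

The force doubled without any further travel, so the plunger has bottomed out. I lift straight up, retreat towards the robot and look.

Request:
{"api": "arm_command", "payload": {"increments": [0, 0, 20, 0, 0, 0, 0, 0, 0, 30, 0, 0, 0, 0, 0, 0, 40, 0, 0, 0, 0, 0, 0, 20, 0, 0, 0, 0, -40, -20, 0, 0, 0, 0, 0, -50, -30, 0, 0, 0, 0, 0, -50, -30, 0, 0, 0, 0, 0, -50, -30, 0, 0, 0, 0, 0, -40, -30, 0, 0, 0, 0, 0, 0, 0, 0, 0, 0, 0, 0]}}

```text
clock: 6.15
tool_pos: [433.1, -5.1, 235.4]
tcp_rot: [3.14, 0.001, 1.744]
contact_force: [0.8, -0.1, 0.3]
gripper_width: -0.1
finger_force: 0.0
```

Run:
```python
from h import *
for c in ("top","scene"):
    p=manip.snapshot(c); im=p["image"]
    if c=="top": im=cv2.resize(im[110:320,140:420],(800,600),interpolation=cv2.INTER_CUBIC); cv2.imwrite("pics/top2.png",im[:,:,::-1])
    else: save(p,"scene2")
    for q,z in [("outlet",64),("choc_bottom",60),("plunger_top",160),("mug_waiting_foot",60)]:
        for r in manip.landmark_of(p,q)[:5]: print(c,q,round(r["conf"],2),np.round(r["pixel"]),np.round(ray(p,r["pixel"],z)[:2]))
o=manip.get_obs(); print({k:np.round(o[k],2) for k in ("clock","tool_pos","tcp_rot","contact_force")})
```

```text
top outlet 0.75 [270. 194.] [577. 125.]
top choc_bottom 0.62 [274. 218.] [524. 117.]
top plunger_top 0.55 [266. 144.] [663. 131.]
top mug_waiting_foot 0.81 [182. 218.] [526. 315.]
scene outlet 0.56 [247. 236.] [594. 116.]
scene choc_bottom 0.8 [271. 250.] [522. 113.]
scene choc_bottom 0.4 [335. 215.] [546. -98.]
scene mug_waiting_foot 0.66 [173. 284.] [546. 314.]
{'clock': np.float64(6.65), 'tool_pos': array([435.49,  -3.81, 234.05]), 'tcp_rot': array([-3.14, -0.  ,  1.75]), 'contact_force': array([-0.23, -0.08, -0.4 ])}
```

View pics/top2.png

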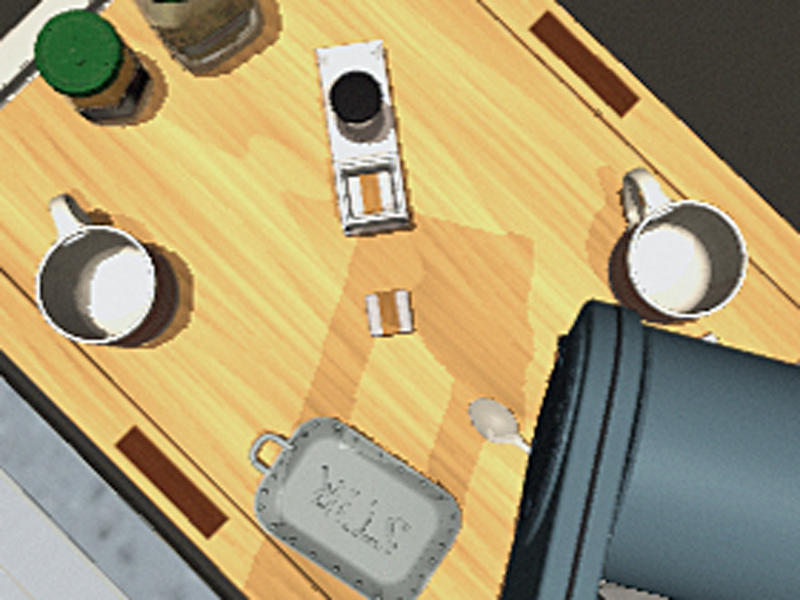

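View pics/scene2.png

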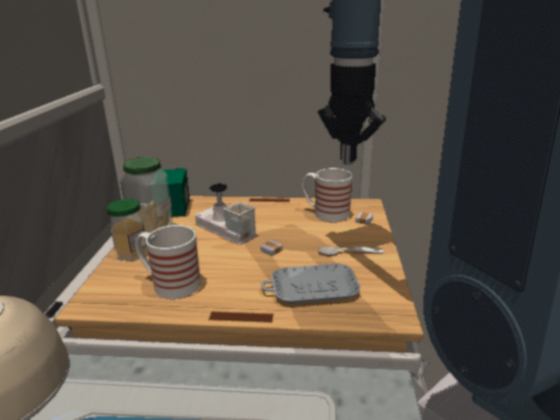

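One block is out, at crop pixel (390,313), which is about (521,112) mm. The next block shows in the magazine and the plunger is up. The waiting mug's axis is about (536,311). I lower the shut fingers on the block's −y side and then push along +y.

Request:
{"api": "arm_command", "payload": {"increments": [42, 33, 0, 0, 0, -5, 0, 42, 33, 0, 0, 0, -5, 0, 0, 0, -50, 0, 0, 0, 0, 0, 0, -50, 0, 0, 0, 0, 0, 0, -40, 0, 0, 0, 0, 0, 0, -20, 0, 0, 0, 0, 0, 0, -8, 0, 0, 0, 0, 0, 0, 0, 0, 0, 0, 0]}}

```text
clock: 7.65
tool_pos: [519.3, 61.9, 66.2]
tcp_rot: [-3.141, -0.0, 1.572]
contact_force: [-1.1, -0.3, 0.1]
gripper_width: 0.0
finger_force: 0.0
```

Request:
{"api": "arm_command", "payload": {"increments": [1, 8, 0, 0, 0, 0, 0, 1, 7, 0, 0, 0, 0, 0, 0, 6, 0, 0, 0, 0, 0, 0, 6, 0, 0, 0, 0, 0, 0, 6, 0, 0, 0, 0, 0, 0, 6, 0, 0, 0, 0, 0, 1, 8, 0, 0, 0, 0, 0, 0, 8, 0, 0, 0, 0, 0, 1, 8, 0, 0, 0, 0, 0, 0, 8, 0, 0, 0, 0, 0, 0, 6, 0, 0, 0, 0, 0, 0, 3, 0, 0, 0, 0, 0]}}

```text
clock: 9.15
tool_pos: [523.1, 142.3, 66.3]
tcp_rot: [-3.142, 0.0, 1.572]
contact_force: [0.4, -0.4, 0.2]
gripper_width: -0.1
finger_force: 0.1
```

Run:
```python
from h import *
for c in ("top","scene"):
    p=manip.snapshot(c); im=p["image"]
    x0,y0=(140,130) if c=="top" else (120,170)
    cv2.imwrite(f"pics/{c}3.png",cv2.resize(im[y0:y0+150,x0:x0+200],(800,600),interpolation=cv2.INTER_CUBIC)[:,:,::-1])
    for q,z in [("choc_bottom",60),("mug_waiting_foot",60)]:
        for r in manip.landmark_of(p,q)[:5]: print(c,q,round(r["conf"],2),np.round(r["pixel"]),np.round(ray(p,r["pixel"],z)[:2]))
o=manip.get_obs(); print({k:np.round(o[k],2) for k in ("clock","tool_pos","contact_force")})
```

```text
top mug_waiting_foot 0.8 [186. 215.] [531. 307.]
scene choc_bottom 0.59 [247. 261.] [520. 172.]
scene mug_waiting_foot 0.56 [177. 286.] [538. 311.]
{'clock': np.float64(9.45), 'tool_pos': array([523.17, 141.62,  66.32]), 'contact_force': array([-0.1 , -0.05, -0.67])}
```

View pics/scene3.png

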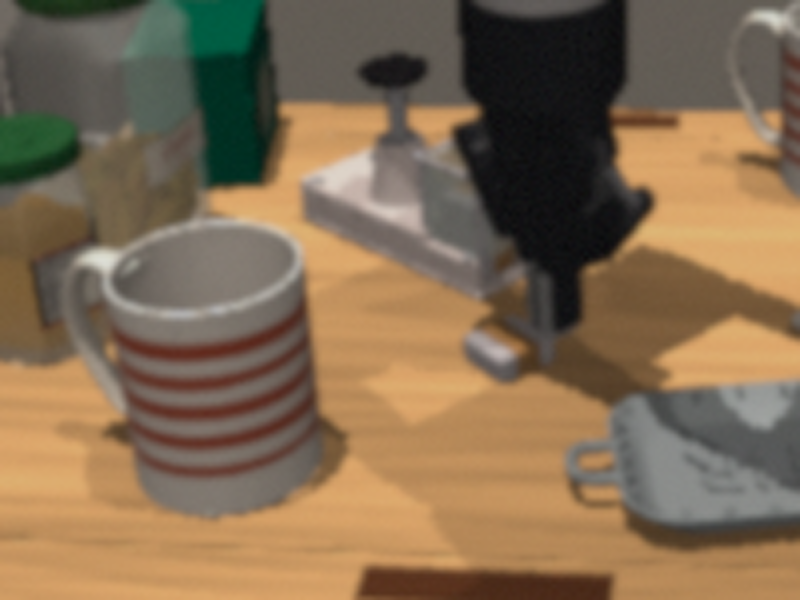

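The block, at crop (498,352), rides flat in front of the fingers. The network puts it at (520,172), which agrees with the fingers' 142 + 27 mm. I push another 60 mm.

Request:
{"api": "arm_command", "payload": {"increments": [0, 4, 0, 0, 0, 0, 0, 0, 6, 0, 0, 0, 0, 0, 1, 7, 0, 0, 0, 0, 0, 0, 7, 0, 0, 0, 0, 0, 1, 7, 0, 0, 0, 0, 0, 0, 7, 0, 0, 0, 0, 0, 1, 6, 0, 0, 0, 0, 0, 0, 6, 0, 0, 0, 0, 0, 0, 5, 0, 0, 0, 0, 0, 0, 3, 0, 0, 0, 0, 0, 0, 2, 0, 0, 0, 0, 0, 0, 0, 0, 0, 0, 0, 0]}}

```text
clock: 10.95
tool_pos: [526.2, 201.9, 66.3]
tcp_rot: [3.142, 0.0, 1.572]
contact_force: [-0.4, 0.0, 0.4]
gripper_width: 0.1
finger_force: 0.0
```

Request:
{"api": "arm_command", "payload": {"increments": [0, -10, 0, 0, 0, 0, 0, 0, -20, 0, 0, 0, 0, 0, 0, -10, 15, 0, 0, 0, 0, 0, 0, 50, 0, 0, 0, 0, 0, 0, 50, 0, 0, 0, 0, -10, -40, 40, 0, 0, 0, 0, -30, -50, 0, 0, 0, 0, 0, -30, -50, 0, 0, 0, 0, 0, 0, -30, 0, 0, 0, 0, 0, 0, 0, 0, 0, 0, 0, 0]}}

```text
clock: 12.2
tool_pos: [456.1, -10.6, 222.6]
tcp_rot: [3.139, 0.001, 1.567]
contact_force: [-0.2, 0.4, -0.2]
gripper_width: 0.3
finger_force: 0.0
```

Run:
```python
from h import *
for c in ("top","scene"):
    p=manip.snapshot(c); im=p["image"]
    x0,y0=(140,130) if c=="top" else (120,170)
    cv2.imwrite(f"pics/{c}4.png",cv2.resize(im[y0:y0+150,x0:x0+200],(800,600),interpolation=cv2.INTER_CUBIC)[:,:,::-1])
    for q,z in [("choc_bottom",60),("mug_waiting_foot",60)]:
        for r in manip.landmark_of(p,q)[:5]: print(c,q,round(r["conf"],2),np.round(r["pixel"]),np.round(ray(p,r["pixel"],z)[:2]))
o=manip.get_obs(); print({k:np.round(o[k],2) for k in ("clock","tool_pos","contact_force")})
```

```text
top choc_bottom 0.6 [220. 216.] [528. 235.]
top mug_waiting_foot 0.95 [187. 214.] [534. 306.]
scene choc_bottom 0.76 [220. 271.] [526. 228.]
scene mug_waiting_foot 0.88 [175. 286.] [539. 314.]
{'clock': np.float64(12.5), 'tool_pos': array([456.22,  -7.33, 221.35]), 'contact_force': array([ 0.24, -0.36,  0.98])}
```

View pics/top4.png

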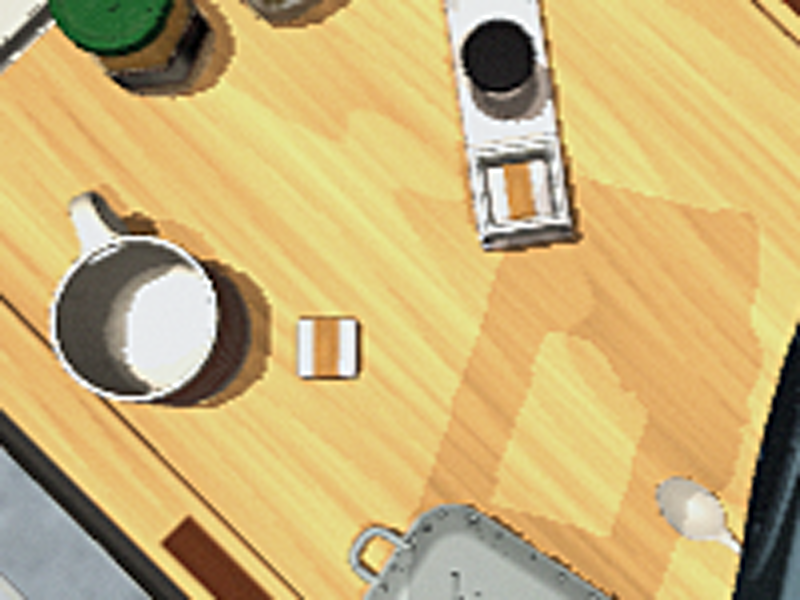

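View pics/scene4.png

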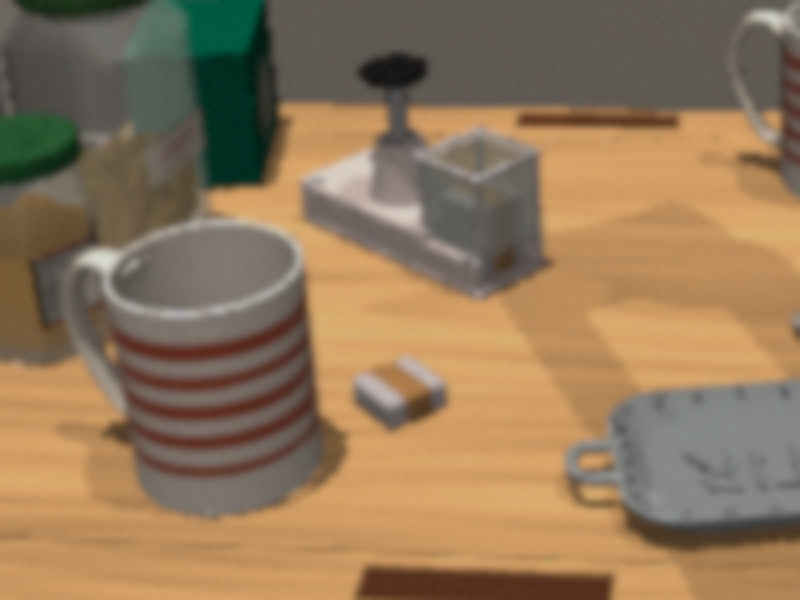

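The block lies flat at top-crop (330,348), with the mug's rim centred at (135,320). The distance from block to mug axis comes out at 71 to 87 mm, against a limit of 97. The plunger is up, and the next block shows in the magazine at (518,190).

```bash
python3 -c "
from bench import manip
print(manip.finish_job())"
```

```text
the job is handed in; nothing more can be done
None
```

I pressed the plunger once, nudged the single ejected block to about 80 mm from the waiting (left) mug's axis, where it lies flat, and handed the job in; the hand-in call gave no verdict.

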